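Park the milk pitcher in the third gap

TASK

Run a fingertip along the rail on top of the grey bar rack, touching it all the way, counting the gaps from the end beside the round knock box: first, second, third. Then push the blue-handled milk pitcher along the counter into that third gap, until it stands fully home against the rack's back panel. Only push: keep the pitcher standing on the counter, neither picked up nor tipped, and leave everything else where it stands.

Things in the scene. Friction and masses are not known exactly. Their poses are not given: they have to be found in the camera images.
- rack: Fixed grey bar rack, 512 mm long. Origin on the counter, at mid-length, on the front face of the low back panel; x points through the panel away from the open front, y along the length (to the robot's left), z up. The panel is 58 mm tall, 4 mm thick, with a flat foot reaching 34 mm behind. Dividers stand out from its front and make six gaps; over the panel a post at each divider carries the rail.
- rack_front (a point): Middle of the line of divider fronts, on the counter (48 mm in front of the panel). Seven dividers, 58 mm tall, 4 mm thick with 8 mm rubber noses, at rack y = -252, -168, -84, 0, 84, 168, 252 mm. Six gaps between them, 76 mm clear, centred at y = -210, -126, -42, 42, 126, 210 mm, open in front and on top, floored by the counter. The two middle gaps (-42, 42) are empty at the start.
- rail: Fixed rigid aluminium rail on the rack's posts, above the back panel, 516 mm long, same frame as the rack. Section: x from -9 to 13 mm, z from 118 to 132 mm: the flat top lies 132 mm above the counter. A black inlay crosses it flush at each divider; the stretches between, each with a blank white card in front, are the gaps. The fingers may touch its top or front.
- pitcher: Loose steel milk pitcher with a blue grip, 0.13 to 0.27 kg, in front of the rack. Origin under its centre. Round body 68 mm across up to 34 mm high, 59 mm at the open rim, 80 mm tall. Handle loop on its -x side, 16 to 75 mm high, reaching 68 mm from the axis, 11 mm thick; starts within 0.2 rad of the rack's -x and must face a gap's open front. Home, the axis is 34 mm in front of the panel.
- knockbox: Fixed round steel knock box, 144 mm across, 120 mm tall, with a black rubber bar across its mouth (top at 132 mm). Origin under its centre. It stands beside one end of the rack, left or right; the gap nearest it is the first. The third gap is at rack y = 42 mm if its y in the rack's frame is positive, else at -42 mm.
- tampstation: Fixed tamping station beside the other end of the rack: a black rubber mat 150 by 115 mm with a portafilter on it, black handle towards the robot reaching 148 mm from the middle, 93 mm tall. Origin at the centre of the mat's underside.
- shaker: Loose steel cocoa shaker with a black top, 64 mm across, 72 mm tall, standing in one of the rack's gaps. Origin under its centre. To be left alone.
- dosing_cup: Loose steel dosing cup, open, no handle, 62 mm across, 52 mm tall, standing in one of the rack's gaps. Origin under its centre. To be left alone.
- tin: Loose green tea tin, 60 by 60 mm, 62 mm tall with its brass lid, standing in one of the rack's gaps. Origin under its centre. To be left alone.
- tamper: Loose dark steel tamper, 58 mm across, 86 mm tall, standing on the counter near the robot. Origin under its centre. To be left alone.
- cup: Loose blue ceramic cup with a handle, 76 mm across, 60 mm tall, standing on the counter near the robot. Origin under its centre. To be left alone.
- sugar_jar: Loose glass sugar jar with a wooden lid, 70 mm across, 90 mm tall, behind the rack. Origin under its centre. To be left alone.
- spare_jug: Loose steel pitcher like the one to be parked but with a black grip, behind the rack. Origin under its centre. To be left alone.

How it is judged:
By the outcome, as a careful person would: the job done as asked, in the order asked, and still so for the second after the job is handed in, with the robot touching nothing.
It also fails if it takes over 70 s, if anything falls off the work surface, if the arm or the gripper's body presses on something with over 40 N, if the wrist force passes 120 N, or if a joint passes its speed limit or range.

ROBOT

A 7-joint arm with a two-finger parallel gripper is mounted at the origin on the work surface. World frame = base frame: x ahead of the robot, y to its left, z up, the work surface at z = 0. Lengths are in m, angles in rad, forces in N, time in s.
With the tool pointing down it reaches from about 0.4 to 0.875 m from the base axis. Payload 19.3 kg.
Tool frame: the origin (TCP) lies where the fingers leave the gripper's body, on its centre line; the fingertips stand bot.tip_reach ahead of it and the grasp point (between the pads) lies 54 mm ahead of it (bot.tip_reach is the distance from the TCP to the fingertips, in m); z points along the fingers, y is the line along which they close (so a half turn about z gives the same grasp; the last joint's range is limited). The gripper opens to 85 mm and grips with 20 to 120 N. Pads are 22 mm wide; open, the fingers measure 114 mm over their backs; the gripper's body (76 mm by 85 mm) begins 54 mm behind the grasp point. The pads swing forward as they close: fully open they stand 13 mm farther back than shut.
Start: joints at [1.194, 0.521, -0.036, 1.599, 0.021, 1.021, -0.113], TCP at [0.189, -0.596, 0.304] pointing down, gripper open.
Joint ranges: [-2.91, 2.91], [-0.3, 2.13], [-1.5, 1.42], [0.17, 2.43], [-1.26, 4.41], [0.16, 1.93], [-2.52, 2.52]. Speed limits (rad/s): [1.89, 1.89, 2.39, 2.39, 3.01, 3.01, 3.01].

INTERFACE

Orientations are given as [roll, pitch, yaw] about the fixed x, y, z axes, in that order (R = Rz(yaw) Ry(pitch) Rx(roll)).
In Python, from workcell import bot gives the robot as it stands. The module is installed in compiled form; this text tells all that it offers.
- The arm moves only by the shell command python3 -m jog 'ROWS' [FORCE]. ROWS is JSON, a list that holds one entry, the list of rows, each a list of 7 numbers: the shift along the tool's x, y, z in mm, then the turn, a rotation vector about the tool's x, y, z in rad, then the opening, from 0 (shut) to 1 (fully open). In form: [[[tx, ty, tz, wx, wy, wz, fingers], ...]]. A call has 1 to 5 rows; each row shifts and turns the commanded pose from where the row before left it, along the tool's axes as they then stand; what a row does not reach is not made up. A row lasts 1/10 s, in which the tool goes at most 50 mm and 8.59 degrees, less where a joint would pass 70% of its speed; a pose out of reach is approached as far as the arm can. A call is refused whole if a number of a shift passes 50 or a number of a turn 0.15, either way. A call with a gripper value outside its range is refused whole. The fingers move at their own pace and stop on an object; FORCE is the grip in N (left out, the last holds). Time passes only in rows, so rows that do not move let the fingers close. It gives the time, the measured TCP pose, the force, the opening and the grip force at its end, in the units of the state.
- bot.observe(): the state, without advancing time (a new reading comes with each control period).
- bot.grab_frame(name): name is "scene" or "top"; returns a dict with "img" (480x640x3 uint8, red, green, blue), "intrinsics" (3x3 intrinsics, pixels), "R" (3x3) and "t" (3): a world point X has camera coordinates R X + t. Camera axes: x right, y down, z forward; pixel columns grow to the right and rows downward; lengths in m; the calibration is good to about 2 mm. A picture is of the moment at which its call begins. There is no depth.
- bot.job_done(): hands the job in; it is judged then, once.
Trained networks look in a picture, given as the dict that the camera call returned (one of the last four; its "shot" number tells which), for a name from the list of things; names that differ only in an ending like _2 or _b are one class to them, and where a whole thing is asked for, a point or a joint stands for the part that bears it (a point fixed in the world has none). Each returns a list of dicts, best first, with "conf" (0 to 1); they miss things now and then, are a little off and sometimes report something else, mostly with a low value. They report only what shows in the picture. A call takes as long as a camera call.
- bot.trace(query, picture): "region" (480x640 bool, what is visible of it).
- bot.spot_point(query, picture): "xyz" ([x, y, z] in m, in world coordinates, good to about 4 mm: a listed point, or the origin of a listed thing).
The state is a dict: "clock": time; "qpos": joint angles; "qd": joint speeds; "joint_efforts": joint torques, N m; "position": TCP position; "tool_rot": TCP orientation; "force": force on the tool from outside, world axes, zero at the start; "moment": the same for the moment, N m; "grip_width": finger opening in m; "finger_force": force on a finger pad.
Only numpy, scipy, OpenCV 4.12 (cv2) and the standard library are available. Lean on these libraries where they do the work, as an engineer would, in place of code of your own. Each camera call takes 0.05 s, during which the arm holds its last target. There are 200 camera calls.

## Working session

There is one attempt and no reset: what is moved stays moved. The work goes in short steps, Python scripts to look and compute and a shell command to move; the robot and the scene stay as the last step left them, time stands still between calls to the robot, and variables do not carry over. Pictures are saved under pics/ and viewed, at most 10 in all, crops included, and the job is handed in when it is done.

```bash
mkdir -p pics
python3 - <<'E'
from workcell import bot
import cv2
s=bot.observe();print(s['clock'],s['position'],s['tool_rot'],s['force'],s['grip_width'],bot.tip_reach)
for c in ("scene","top"):
    f=bot.grab_frame(c); cv2.imwrite(f"pics/{c}0.png",f['img'][:,:,::-1])
    for q in ["rack","rack_front","rail","pitcher","knockbox","tampstation","shaker","dosing_cup","tin","tamper","cup","sugar_jar","spare_jug"]:
        print(c,q,[(list(map(lambda v:round(float(v),3),d['xyz'])),round(d['conf'],2)) for d in bot.spot_point(q,f)[:2]])
E
```

```text
0.0 [ 0.18863985 -0.59559326  0.30334625] [-3.14048985e+00  9.41631541e-05  3.06815152e-01] [-0.01885468  0.11546726 -0.98411467] 0.08507965341151642 0.0726
scene rack [([0.639, 0.009, 0.004], 0.9)]
scene rack_front [([0.592, 0.012, -0.001], 0.71), ([0.506, 0.059, -0.0], 0.26)]
scene rail []
scene pitcher [([0.506, 0.058, -0.002], 0.94), ([0.61, 0.221, -0.001], 0.25)]
scene knockbox [([0.557, 0.454, -0.001], 0.56)]
scene tampstation [([0.495, -0.45, -0.0], 0.91)]
scene shaker [([0.591, -0.121, 0.001], 0.81)]
scene dosing_cup [([0.611, 0.221, -0.002], 0.88), ([0.592, 0.011, 0.0], 0.68)]
scene tin [([0.601, 0.143, -0.004], 0.72)]
scene tamper [([0.287, 0.366, -0.001], 0.93)]
scene cup [([0.3, -0.303, 0.003], 0.82), ([0.607, 0.222, -0.005], 0.64)]
scene sugar_jar [([0.757, 0.113, 0.002], 0.97), ([0.56, 0.454, -0.0], 0.18)]
scene spare_jug [([0.285, 0.37, 0.001], 0.65), ([0.772, -0.148, 0.005], 0.6)]
top rack [([0.637, 0.009, 0.001], 0.82), ([0.506, 0.059, -0.001], 0.3)]
top rack_front [([0.589, 0.016, 0.002], 0.91), ([0.594, -0.118, 0.004], 0.53)]
top rail [([0.637, 0.007, -0.004], 0.87), ([0.613, 0.22, -0.003], 0.62)]
top pitcher [([0.503, 0.061, 0.001], 0.87)]
top knockbox [([0.554, 0.456, 0.0], 0.67)]
top tampstation [([0.493, -0.45, 0.0], 0.87)]
top shaker [([0.597, -0.115, -0.001], 0.72)]
top dosing_cup [([0.613, 0.22, -0.004], 0.66)]
top tin [([0.605, 0.14, -0.002], 0.83), ([0.496, -0.453, -0.001], 0.61)]
top tamper [([0.281, 0.369, 0.002], 0.59)]
top cup []
top sugar_jar [([0.76, 0.114, -0.003], 0.75)]
top spare_jug [([0.778, -0.153, -0.002], 0.84)]
```

View images.

View pics/scene0.png

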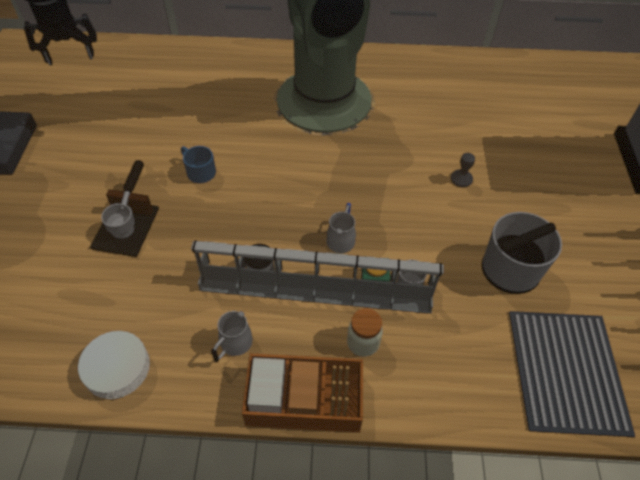

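View pics/top0.png

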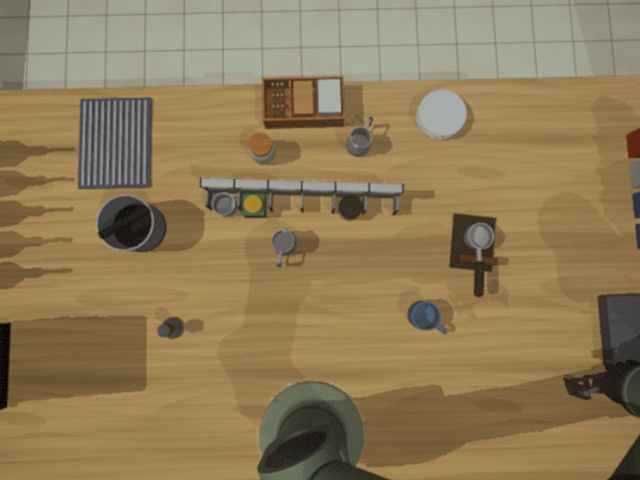

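```bash
cat > h.py <<'E'
from workcell import bot
import numpy as np, cv2
def unproj(f,uv,z):
    uv=np.atleast_2d(uv).astype(float); K,R,t=map(np.asarray,(f['intrinsics'],f['R'],f['t']))
    c=-R.T@t; d=(R.T@np.linalg.inv(K)@np.c_[uv,np.ones(len(uv))].T).T
    return c+d*((z-c[2])/d[:,2])[:,None]
def proj(f,X):
    X=np.atleast_2d(X); p=(f['intrinsics']@(f['R']@X.T+np.asarray(f['t'])[:,None])).T
    return p[:,:2]/p[:,2:]
E
python3 - <<'E'
from h import *
f=bot.grab_frame("top")
cv2.imwrite("pics/topc.png",cv2.resize(f['img'][165:285,190:410,::-1],None,fx=3.6,fy=3.6,interpolation=cv2.INTER_CUBIC))
g=bot.grab_frame("scene")
cv2.imwrite("pics/scenec.png",cv2.resize(g['img'][195:315,185:445,::-1],None,fx=3,fy=3,interpolation=cv2.INTER_CUBIC))
import pickle
for n,x in(("top",f),("scene",g)): pickle.dump({k:np.asarray(x[k]) for k in("img","intrinsics","R","t")},open(n+".pkl","wb"))
for n,x in (("top",f),("scene",g)):
  for q in ("rail","rack"):
    for r in bot.trace(q,x)[:1]:
        b=cv2.minAreaRect(np.argwhere(r['region'])[:,::-1].astype(np.float32)); print(n,q,r['conf'],b, r['region'].sum())
  print(n,unproj(x,[[200,184],[404,190]] if n=="top" else [[440,266],[195,246]],0.132))
for r in bot.trace("pitcher",f)[:1]:
    ys,xs=np.where(r['region']);print(xs.min(),xs.max(),ys.min(),ys.max())
E
```

```text
top rail 0.66 ((301.97235107421875, 184.94036865234375), (204.20578002929688, 9.584089279174805), 1.6846843957901) 1804
top rack 0.67 ((301.22747802734375, 195.53648376464844), (205.20904541015625, 32.409873962402344), 1.4144232273101807) 3317
top [[ 0.64687052  0.25951481  0.132     ]
 [ 0.61907684 -0.24751044  0.132     ]]
scene rail 0.89 ((316.0852355957031, 258.08074951171875), (253.50877380371094, 14.955724716186523), 5.297048568725586) 3249
scene rack 0.72 ((314.9045104980469, 276.7528076171875), (252.52401733398438, 51.29172134399414), 5.440331935882568) 10113
scene [[ 0.64800326  0.25971873  0.132     ]
 [ 0.62736808 -0.24035656  0.132     ]]
272 296 228 266
```

View pics/topc.png

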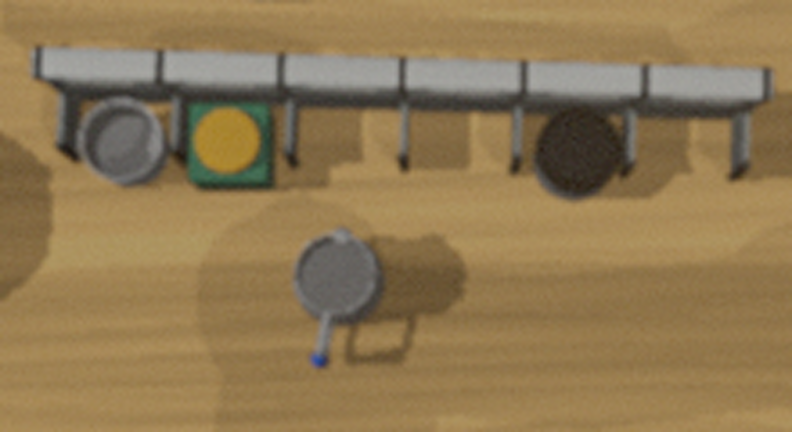

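View pics/scenec.png

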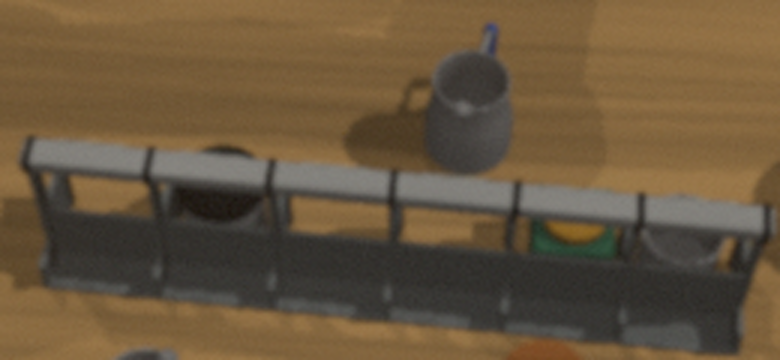

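Run:
```python
from h import *
import pickle
from scipy.optimize import least_squares
F=pickle.load(open("top.pkl","rb"));G=pickle.load(open("scene.pkl","rb"))
# top crop px -> rack x,y (z=.132)
T=[(37,47,13,258),(770,69,13,-258),(38,80,-9,258),(768,100,-9,-258),(160,50,13,168),(282,54,13,84),(403,58,13,0),(524,61,13,-84),(645,65,13,-168)]
# scene crop: rear edge lower in image, front edge upper; 
S=[(770,207,-9,258),(30,138,-9,-258),(768,235,13,258),(26,165,13,-258),(152,150,-9,-168),(272,160,-9,-84),(393,172,-9,0),(517,183,-9,84),(641,195,-9,168)]
for n,f,P,s,o in(("top",F,T,3.6,(190,165)),("scene",G,S,3.0,(185,195))):
    P=np.array(P,float); w=unproj(f,(P[:,:2]+.5)/s+np.array(o)-.5,.132)[:,:2]; r=P[:,2:]/1e3
    def e(p):
        c,q=np.cos(p[2]),np.sin(p[2]); return (r@np.array([[c,q],[-q,c]])+p[:2]-w).ravel()
    p=least_squares(e,[.64,.01,0]).x; print(n,p.round(4),np.abs(e(p)).max())
uvb=(np.array([[337,277],[320,360]])+.5)/3.6+np.array([190,165])-.5
print(unproj(F,uvb[:1],.08),unproj(F,uvb[1:],.07))
uvb=(np.array([[471,82],[490,30]])+.5)/3+np.array([185,195])-.5
print(unproj(G,uvb[:1],.08),unproj(G,uvb[1:],.07))
```

```text
top [ 0.6359  0.0072 -0.0544] 0.006311546781824495
scene [ 0.6372  0.0088 -0.0554] 0.007409980092094093
[[0.50266706 0.05824437 0.08      ]] [[0.44428193 0.07210304 0.07      ]]
[[0.50609963 0.06075534 0.08      ]] [[0.44634715 0.07444724 0.07      ]]
```

The knock box is on the robot's left (top0 at about 131,222), so the third gap is at rack y = +42, and it shows empty in the crop (about 340,130). The rack is at (0.637, 0.008) with yaw -0.055. The pitcher is at (0.504, 0.060), almost lined up with the gap. I'll align the tool with the rack first, with the fingers shut.

```bash
python3 -m jog '[[[0,0,0,0,0,0.12,0],[0,0,0,0,0,0.12,0],[0,0,0,0,0,0.12,0],[30,-30,0,0,0,0,0],[30,-30,0,0,0,0,0]]]'
python3 -m jog '[[[30,-30,0,0,0,0,0],[30,-30,0,0,0,0,0],[30,-30,0,0,0,0,0],[30,-30,0,0,0,0,0],[30,-30,0,0,0,0,0]]]'
cat >> h.py <<'E'
def st():
    s=bot.observe(); a=-.055; u=np.array([np.cos(a),np.sin(a)]); v=np.array([-u[1],u[0]])
    p=np.asarray(s['position']); d=p[:2]-[.6367,.008]
    print('t',round(s['clock'],2),'rack xy mm',(d@u*1e3).round(1),(d@v*1e3).round(1),'z',(p[2]*1e3).round(1),'rot',np.round(s['tool_rot'],3),'F',np.round(s['force'],1),'w',round(s['grip_width'],4),'qd',np.abs(s['qd']).max().round(2))
E
python3 -c "from h import *;st()"
```

```text
clock: 2.25
position: [0.2519, -0.5387, 0.3037]
tool_rot: [3.141, 0.0, -0.056]
force: [1.2, -0.8, -1.1]
grip_width: 0.0122
finger_force: 0.0
clock: 2.75
position: [0.4107, -0.396, 0.3041]
tool_rot: [3.141, -0.0, -0.053]
force: [0.8, -0.9, 0.0]
grip_width: 0.0
finger_force: 0.0
t 2.75 rack xy mm -203.4 -415.8 z 304.1 rot [ 3.141 -0.    -0.053] F [ 0.8 -0.9  0. ] w 0.0 qd 0.78
```

```bash
for i in 1 2 3; do python3 -m jog '[[[12,-39,0,0,0,0,0],[12,-39,0,0,0,0,0],[12,-39,0,0,0,0,0],[12,-39,0,0,0,0,0],[12,-39,0,0,0,0,0]]]' >/dev/null; done
python3 -m jog '[[[0,0,30,0,0,0,0],[0,0,30,0,0,0,0],[0,0,0,0,0,0,0]]]'
python3 -c "from h import *;st()"
```

```text
clock: 4.55
position: [0.619, 0.177, 0.2403]
tool_rot: [3.139, 0.005, -0.053]
force: [-0.5, 0.5, -1.1]
grip_width: 0.0002
finger_force: 0.0
t 4.55 rack xy mm -27.0 167.8 z 240.3 rot [ 3.139  0.005 -0.053] F [-0.5  0.5 -1.1] w 0.0002 qd 0.07
```

```bash
python3 -m jog '[[[10,-29,0,0,0,0,0],[10,-29,0,0,0,0,0],[9,-28,0,0,0,0,0],[0,0,15,0,0,0,0],[0,0,0,0,0,0,0]]]' >/dev/null
python3 - <<'E'
from h import *
st()
f=bot.grab_frame("scene")
cv2.imwrite("pics/s2.png",cv2.resize(f['img'][180:330,340:540,::-1],None,fx=4,fy=4,interpolation=cv2.INTER_CUBIC))
E
```

```text
t 5.05 rack xy mm 2.9 254.2 z 228.3 rot [ 3.141e+00  1.000e-03 -5.300e-02] F [ 0.  -0.7 -0.2] w 0.0003 qd 0.02
```

View pics/s2.png

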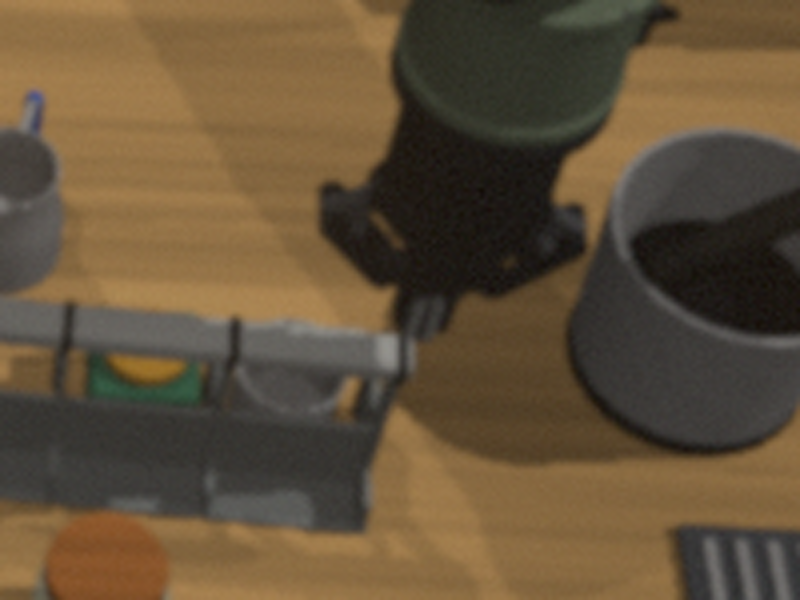

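The picture shows the shut fingertips at about (430,325), just above the rail's knock-box end at (405,350). I'll check this by projection.

Run:
```python
from h import *
f=bot.grab_frame("scene"); p=np.array(bot.observe()['position'])
q=p-[0,0,.0726]; q2=p.copy(); q2[2]=.132
a=-.055;R=np.array([[np.cos(a),-np.sin(a)],[np.sin(a),np.cos(a)]])
e=[np.r_[R@np.array([x,.258])+[.6367,.008],.132] for x in(-.009,.013)]
print(((proj(f,[q,q2]+e)-[340,180])*4).round())
```

```text
[[412. 326.]
 [403. 354.]
 [412. 335.]
 [413. 371.]]
```

```bash
python3 -m jog '[[[-1,7,10,0,0,0,0],[0,0,8,0,0,0,0],[0,0,0,0,0,0,0]]]' >/dev/null
python3 -c "from h import *;st()"
for i in 1 2 3 4; do python3 -m jog '[[[0,0,2,0,0,0,0],[0,0,0,0,0,0,0]]]' >/dev/null; python3 -c "from h import *;st()"; done
```

```text
t 5.45 rack xy mm 2.0 246.2 z 209.8 rot [ 3.141e+00  1.000e-03 -5.400e-02] F [-0.6 -0.7 -0.4] w -0.0001 qd 0.02
t 5.65 rack xy mm 2.3 247.3 z 208.9 rot [-3.141  0.    -0.053] F [-0.1 -0.1  0.5] w 0.0 qd 0.0
t 5.85 rack xy mm 2.3 247.3 z 206.8 rot [ 3.142  0.    -0.053] F [-0.4 -1.   0.4] w 0.0002 qd 0.0
t 6.05 rack xy mm 2.4 247.3 z 204.8 rot [-3.142 -0.    -0.053] F [-0.7 -0.2 -0.2] w -0.0002 qd 0.0
t 6.25 rack xy mm 2.4 247.3 z 204.7 rot [-3.141e+00 -1.000e-03 -5.300e-02] F [-9.6 -3.9 22.8] w 0.0 qd 0.0
```

Contact at TCP z = 204.7 mm. I'll ease off 1 mm and slide, checking the force as I go.

```bash
python3 -m jog '[[[0,0,-1,0,0,0,0],[0,5,0,0,0,0,0],[0,8,0,0,0,0,0],[0,8,0,0,0,0,0]]]' >/dev/null
python3 -c "from h import *;st()"
python3 -m jog '[[[0,8,0,0,0,0,0],[0,8,0,0,0,0,0],[0,8,0,0,0,0,0]]]' >/dev/null
python3 -c "from h import *;st()"
```

```text
t 6.65 rack xy mm 2.6 227.4 z 204.8 rot [-3.139e+00 -2.000e-03 -5.200e-02] F [1.  5.  6.7] w -0.0001 qd 0.11
t 6.95 rack xy mm 2.7 203.2 z 204.8 rot [-3.139e+00 -2.000e-03 -5.200e-02] F [0.6 5.  7.2] w 0.0004 qd 0.11
```

```bash
for i in 1 2 3 4; do python3 -m jog '[[[0,8,0,0,0,0,0],[0,8,0,0,0,0,0],[0,8,0,0,0,0,0],[0,8,0,0,0,0,0],[0,8,0,0,0,0,0]]]' | grep force; python3 -c "from h import *;st()"; done
```

```text
force: [0.7, 6.4, 7.7]
finger_force: 3.8
t 7.45 rack xy mm 2.9 163.2 z 204.7 rot [-3.139e+00 -2.000e-03 -5.300e-02] F [0.7 6.4 7.7] w -0.0001 qd 0.12
force: [0.4, 6.1, 7.6]
finger_force: 3.9
t 7.95 rack xy mm 3.0 123.2 z 204.7 rot [-3.139e+00 -2.000e-03 -5.200e-02] F [0.4 6.1 7.6] w 0.0 qd 0.12
force: [1.0, 6.1, 8.4]
finger_force: 4.0
t 8.45 rack xy mm 3.1 83.2 z 204.7 rot [-3.14e+00 -2.00e-03 -5.20e-02] F [1.  6.1 8.4] w 0.0003 qd 0.12
force: [0.2, 5.4, 9.0]
finger_force: 4.2
t 8.95 rack xy mm 3.2 43.2 z 204.8 rot [-3.14e+00 -2.00e-03 -5.20e-02] F [0.2 5.4 9. ] w -0.0001 qd 0.12
```

```bash
python3 -m jog '[[[0,0,0,0,0,0,0],[0,0,-20,0,0,0,0],[0,0,-30,0,0,0,0],[0,0,-20,0,0,0,0.59],[-30,0,0,0,0,0,0.59]]]' >/dev/null
python3 -m jog '[[[-40,0,0,0,0,0,0.59],[-40,0,0,0,0,0,0.59],[-40,0,0,0,0,0,0.59],[-38,0,0,0,0,0,0.59],[0,0,0,0,0,0,0.59]]]' >/dev/null
python3 - <<'E'
from h import *
import pickle
st(); 
f=bot.grab_frame("top"); g=bot.grab_frame("scene")
for x in (f,g): print(np.round(bot.spot_point("pitcher",x)[0]['xyz'],3))
a=cv2.resize(f['img'][165:285,190:350,::-1],(800,600),interpolation=cv2.INTER_CUBIC)
b=cv2.resize(g['img'][165:285,260:420,::-1],(800,600),interpolation=cv2.INTER_CUBIC)
cv2.imwrite("pics/s3.png",b)
p=np.array(bot.observe()['position'])-[0,0,.07]
print((proj(g,p)-[260,165])*5,(proj(f,p)-[190,165])*5)
E
```

```text
t 9.95 rack xy mm -189.0 41.5 z 274.1 rot [ 3.141e+00  1.000e-03 -5.200e-02] F [ 0.1 -0.5 -0. ] w 0.0505 qd 0.12Traceback (most recent call last):
  File "<stdin>", line 5, in <module>
IndexError: list index out of range
```

Run:
```python
from h import *
g=bot.grab_frame("scene")
print([np.round(r['xyz'],3) for r in bot.spot_point("pitcher",g)[:1]])
cv2.imwrite("pics/s3.png",cv2.resize(g['img'][165:285,260:420,::-1],(800,600),interpolation=cv2.INTER_CUBIC))
s=bot.observe();p=np.array(s['position']); y=s['tool_rot'][2]; d=np.array([-np.sin(y),np.cos(y),0])
print(((proj(g,[p-[0,0,.069],p-[0,0,.069]+.025*d,p-[0,0,.069]-.025*d])-[260,165])*5).round())
```

```text
[array([ 0.505,  0.058, -0.002])]
[[423.   7.]
 [482.  12.]
 [364.   3.]]
```

View pics/s3.png

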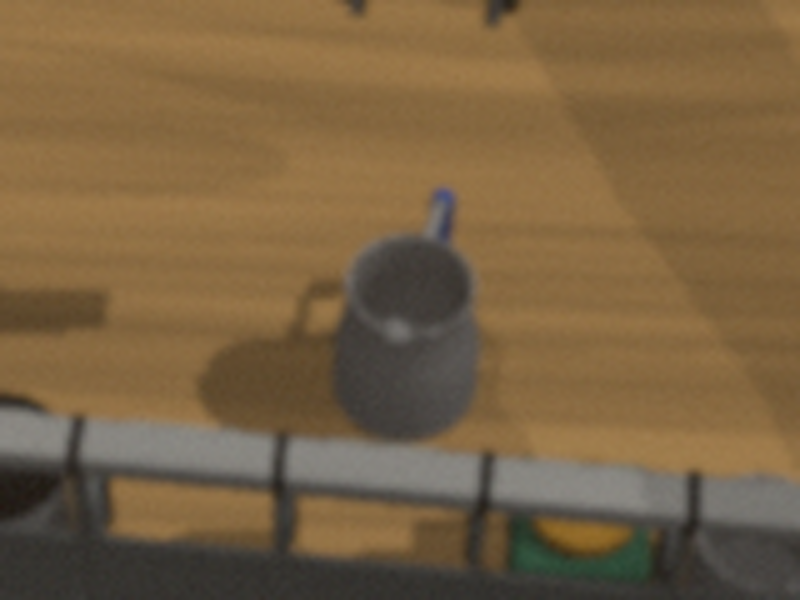

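The picture shows the fingertips at about (365,10) and (487,18), straddling the handle line as predicted, and the pitcher standing untouched. I'll descend behind the body with one finger on each side of the handle.

```bash
python3 -m jog '[[[0,-3,40,0,0,0,0.59],[0,0,40,0,0,0,0.59],[0,0,40,0,0,0,0.59],[0,0,0,0,0,0,0.59]]]' >/dev/null
python3 -c "from h import *;st()"
python3 -m jog '[[[0,0,25,0,0,0,0.59],[0,0,25,0,0,0,0.59],[0,0,16,0,0,0,0.59],[0,0,0,0,0,0,0.59]]]' >/dev/null
python3 -c "from h import *;st()"
```

```text
t 10.6 rack xy mm -186.8 44.5 z 150.0 rot [ 3.14   0.007 -0.053] F [-1.1 -0.   1.5] w 0.0505 qd 0.12
t 11.0 rack xy mm -185.0 44.9 z 87.8 rot [ 3.141e+00  1.000e-03 -5.300e-02] F [0.2 0.1 1.1] w 0.0503 qd 0.05
```

```bash
python3 -m jog '[[[4,0.5,0,0,0,0,0.59],[4,0.5,0,0,0,0,0.59],[4,0.5,0,0,0,0,0.59],[4,0.5,0,0,0,0,0.59],[4,0.5,0,0,0,0,0.59]]]' >/dev/null
python3 -c "from h import *;st()"
python3 -m jog '[[[4,0.4,0,0,0,0,0.59],[4,0,0,0,0,0,0.59],[4,0,0,0,0,0,0.59],[4,0,0,0,0,0,0.59],[4,0,0,0,0,0,0.59]]]' >/dev/null
python3 - <<'E'
from h import *
st()
g=bot.grab_frame("scene")
print([np.round(r['xyz'],3) for r in bot.spot_point("pitcher",g)[:1]])
cv2.imwrite("pics/s4.png",cv2.resize(g['img'][185:305,260:420,::-1],(800,600),interpolation=cv2.INTER_CUBIC))
E
```

```text
t 11.5 rack xy mm -165.0 42.4 z 88.4 rot [-3.142 -0.    -0.053] F [-0.9  1.3  0.1] w 0.0505 qd 0.1
t 12.0 rack xy mm -145.0 42.0 z 87.9 rot [ 3.142  0.    -0.053] F [-3.6  1.2  4.8] w 0.0505 qd 0.1
[array([0.522, 0.056, 0.001])]
```

View pics/s4.png

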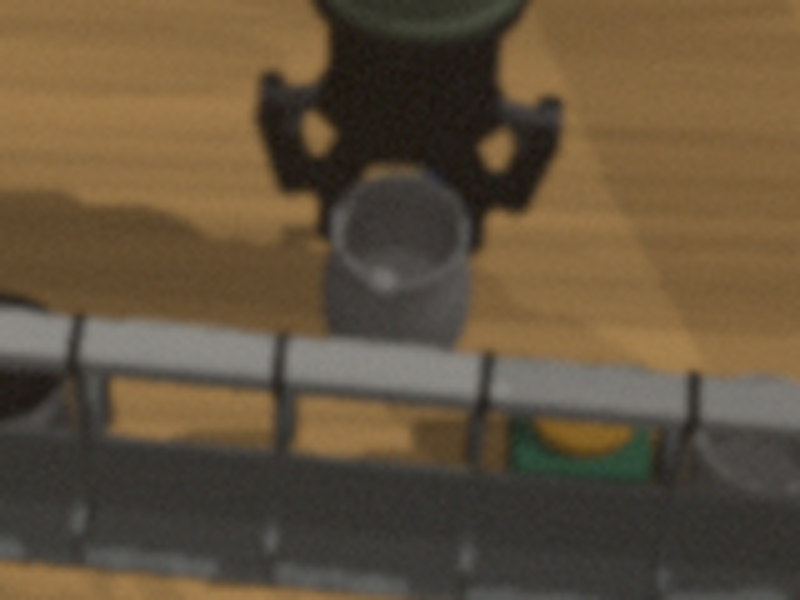

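The pitcher moves forward upright between the fingers, with its rim centre at about (400,235), spout at (383,280) and the base at about (398,340), in front of the third gap (285 to 485). I'll measure the handle's yaw from the spout, comparing with the earlier picture.

Run:
```python
from h import *
import pickle
G=pickle.load(open("scene.pkl","rb"))
for c,s,o,k in (((410,285),(397,330),(260,165),5),((401,234),(384,281),(260,185),5)):
    w=unproj(G,(np.array([c,s])+.5)/k+np.array(o)-.5,.08); d=w[1]-w[0]; print(w[0].round(3),np.arctan2(d[1],d[0]).round(3)+.055)
```

```text
[0.505 0.061 0.08 ] -0.14200000000000002
[0.533 0.057 0.08 ] -0.197
```

Yaw is drifting to about -0.24 rad. I'll back off a little, close the fingers loosely around the handle to straighten it (24 mm opening, not clamped), and carry on with it guided that way.

```bash
python3 -m jog '[[[-7,0,0,0,0,0,0.59],[-7,0,0,0,0,0,0.59],[0,0,0,0,0,0,0.5],[0,0,0,0,0,0,0.42],[0,0,0,0,0,0,0.36]]]' 20 >/dev/null
python3 -m jog '[[[0,0,0,0,0,0,0.32],[0,0,0,0,0,0,0.28],[0,0,0,0,0,0,0.26],[0,0,0,0,0,0,0.26]]]' >/dev/null
python3 -c "from h import *;st()"
python3 -m jog '[[[4,0,0,0,0,0,0.26],[4,0,0,0,0,0,0.26],[4,0,0,0,0,0,0.26],[4,0,0,0,0,0,0.26],[4,0,0,0,0,0,0.26]]]' >/dev/null
python3 - <<'E'
from h import *
st()
g=bot.grab_frame("scene")
print([np.round(r['xyz'],3) for r in bot.spot_point("pitcher",g)[:1]])
cv2.imwrite("pics/s5.png",cv2.resize(g['img'][185:305,260:420,::-1],(800,600),interpolation=cv2.INTER_CUBIC))
E
```

```text
t 13.0 rack xy mm -159.2 42.0 z 87.9 rot [-3.142 -0.    -0.053] F [-0.  -0.3 -0.1] w 0.0223 qd 0.0
t 13.5 rack xy mm -138.9 42.0 z 87.9 rot [ 3.142  0.    -0.053] F [-2.1 -0.8  0.5] w 0.0219 qd 0.1
[array([ 0.539,  0.056, -0.   ])]
```

View pics/s5.png

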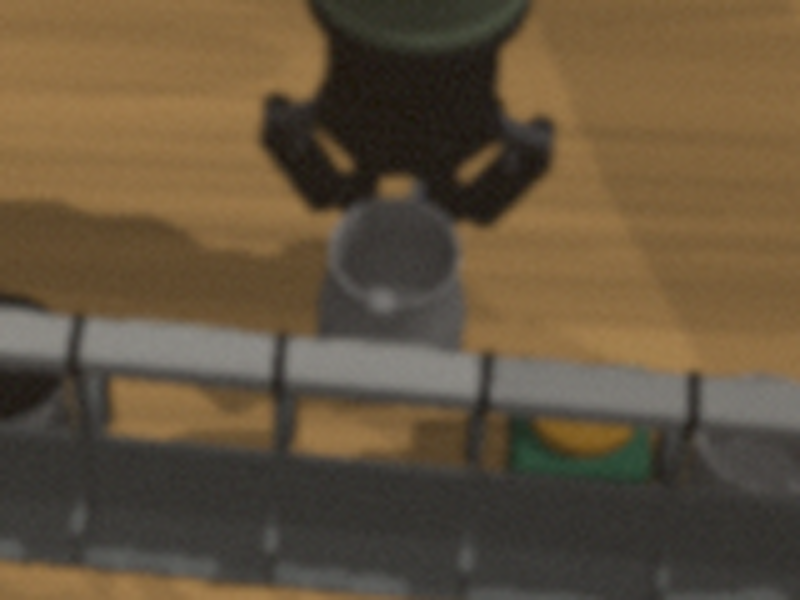

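Pitcher upright with rim centre at about (394,250) and spout at (381,300). The handle is between the fingers. I'll check the lateral offset before it enters the gap.

```bash
cat >> h.py <<'E'
def rk(w):
    a=-.055;d=np.asarray(w)[:2]-[.6367,.008];return (1e3*np.array([d@[np.cos(a),np.sin(a)],d@[-np.sin(a),np.cos(a)]])).round(1)
E
python3 - <<'E'
from h import *
import pickle
G=pickle.load(open("scene.pkl","rb"))
w=unproj(G,(np.array([(394,250),(381,300)])+.5)/5+np.array((260,185))-.5,.08); d=w[1]-w[0]; print(rk(w[0]),np.arctan2(d[1],d[0])+.055)
for i in range(3):
    g=bot.grab_frame("scene");f=bot.grab_frame("top")
    print([rk(r['xyz']) for x in (g,f) for r in bot.spot_point("pitcher",x)[:1]])
E
```

```text
[-97.3  41.1] -0.12116173004692996
[array([-95.2,  38.6]), array([ 0.6, -1. ])]
[array([-97.8,  38.7]), array([-320.5, -326.5])]
[array([-97. ,  39.9])]
```

```bash
python3 -m jog '[[[4,-0.8,0,0,0,0,0.26],[4,-0.8,0,0,0,0,0.26],[4,-0.8,0,0,0,0,0.26],[4,-0.6,0,0,0,0,0.26]]]' >/dev/null
python3 - <<'E'
from h import *
st()
for i in range(3):
    g=bot.grab_frame("scene")
    print([(rk(r['xyz']),r['conf']) for r in bot.spot_point("pitcher",g)[:1]])
cv2.imwrite("pics/s6.png",cv2.resize(g['img'][185:305,260:420,::-1],(800,600),interpolation=cv2.INTER_CUBIC))
E
```

```text
t 14.6 rack xy mm -122.8 45.2 z 87.9 rot [-3.142 -0.    -0.053] F [-1.3 -0.3  0.7] w 0.0219 qd 0.1
[(array([-40. , 130.6]), 0.74)]
[(array([-83.6,  42.3]), 0.71)]
[(array([-81. ,  43.9]), 0.86)]
```

View pics/s6.png

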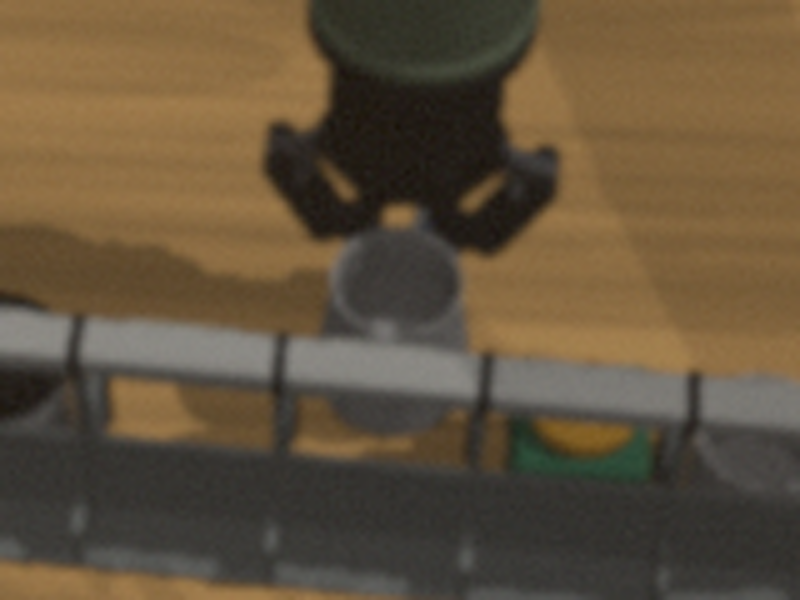

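The pitcher is centred on the gap: the body's lower front is at about (388,432), between the posts at 285 and 478. I'll push straight in, watching the force.

```bash
for i in 1 2 3 4; do python3 -m jog '[[[4,0.2,0,0,0,0,0.26],[4,0.2,0,0,0,0,0.26],[3,0,0,0,0,0,0.26]]]' >/dev/null; python3 -c "from h import *;st()"; done
```

```text
t 15.2 rack xy mm -111.8 44.7 z 87.9 rot [-3.142 -0.    -0.053] F [-0.1  0.5  0.4] w 0.0223 qd 0.07
t 15.5 rack xy mm -100.9 44.3 z 87.9 rot [-3.142 -0.    -0.053] F [-1.8  0.4  0.4] w 0.0221 qd 0.07
t 15.8 rack xy mm -89.9 43.9 z 87.9 rot [ 3.142 -0.    -0.053] F [-1.3 -0.2  0.7] w 0.022 qd 0.07
t 16.1 rack xy mm -78.9 43.6 z 87.9 rot [-3.142 -0.    -0.053] F [-1.7  0.2  0.3] w 0.022 qd 0.07
```

No jam. Next come the last few mm in small steps until the panel resists.

```bash
for i in 1 2 3 4; do python3 -m jog '[[[1,0,0,0,0,0,0.26],[1,0,0,0,0,0,0.26],[0,0,0,0,0,0,0.26]]]' >/dev/null; python3 -c "from h import *;st()"; done
python3 - <<'E'
from h import *
for i in range(2):
    g=bot.grab_frame("scene")
    print([(rk(r['xyz']),r['conf']) for r in bot.spot_point("pitcher",g)[:1]])
E
```

```text
t 16.4 rack xy mm -77.2 43.6 z 87.9 rot [-3.142  0.    -0.053] F [-1.  -0.9 -1.1] w 0.0222 qd 0.01
t 16.7 rack xy mm -75.3 43.5 z 87.9 rot [ 3.142  0.    -0.053] F [-1.9  0.5 -0.1] w 0.0221 qd 0.0
t 17.0 rack xy mm -74.6 43.5 z 87.7 rot [ 3.141e+00  3.000e-03 -5.300e-02] F [-9.9  0.4  6.2] w 0.0219 qd 0.0
t 17.3 rack xy mm -74.1 43.5 z 87.4 rot [ 3.14   0.006 -0.053] F [-22.4   2.3  11.9] w 0.0222 qd 0.0
[(array([-35.5,  41.4]), 0.65)]
[(array([-33. ,  40.4]), 0.61)]
```

The pitcher stopped with 22 N of push and reads at x = -34, so it is home. I'll ease off, open, back away and rise.

```bash
python3 -m jog '[[[-2,0,0,0,0,0,0.26],[-3,0,0,0,0,0,0.3],[-2,0,0,0,0,0,0.5],[0,0,0,0,0,0,0.59],[0,0,0,0,0,0,0.59]]]' >/dev/null
python3 -c "from h import *;st()"
python3 -m jog '[[[-6,0,0,0,0,0,0.59],[-6,0,0,0,0,0,0.59],[0,0,-20,0,0,0,0.59],[0,0,-40,0,0,0,0.59],[0,0,-40,0,0,0,0.59]]]' >/dev/null
python3 -m jog '[[[-20,0,-40,0,0,0,0.59],[-30,0,-30,0,0,0,0.59],[-30,0,-20,0,0,0,0.59],[-30,0,0,0,0,0,0.59],[0,0,0,0,0,0,0.59]]]' >/dev/null
python3 - <<'E'
from h import *
st()
for i in range(2):
    g=bot.grab_frame("scene")
    print([(rk(r['xyz']),r['conf']) for r in bot.spot_point("pitcher",g)[:1]])
cv2.imwrite("pics/s7.png",cv2.resize(g['img'][185:335,240:440,::-1],(800,600),interpolation=cv2.INTER_CUBIC))
for q in ["shaker","dosing_cup","tin","tamper","cup","sugar_jar","spare_jug"]: print(q,[np.round(r['xyz'],3) for r in bot.spot_point(q,g)[:1]])
E
```

```text
t 18.0 rack xy mm -78.0 43.6 z 88.0 rot [-3.141e+00 -1.000e-03 -5.300e-02] F [ 1.  -0.   0.3] w 0.0504 qd 0.0
t 19.0 rack xy mm -203.4 43.1 z 278.5 rot [ 3.141 -0.    -0.052] F [-0.4 -1.3 -0.4] w 0.0505 qd 0.08
[(array([-32.6,  40.9]), 0.75)]
[(array([-35. ,  42.5]), 0.82)]
shaker [array([ 0.592, -0.122,  0.003])]
dosing_cup [array([ 0.61 ,  0.223, -0.001])]
tin [array([ 0.287,  0.366, -0.002])]
tamper [array([ 0.286,  0.364, -0.001])]
cup [array([ 0.303, -0.305,  0.001])]
sugar_jar [array([0.762, 0.112, 0.002])]
spare_jug [array([ 0.774, -0.148, -0.   ])]
```

View pics/s7.png

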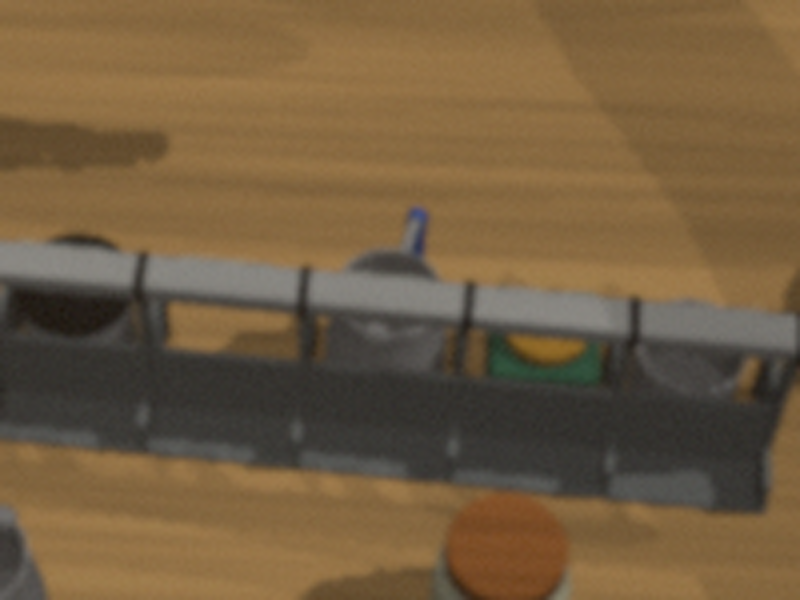

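The pitcher stands upright in the third gap (body at about 388,345, between the inlays at 303 and 468). Its handle faces out at (415,215), it is against the panel, and its neighbours are undisturbed.

```bash
python3 -c "from workcell import bot; print(bot.job_done())"
```

```text
the job is handed in; nothing more can be done
None
```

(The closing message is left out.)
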